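Slide a heavy dry-bath block off the bench into the soaking tray

TASK

The purple heating block is due for decontamination and is too heavy to lift: slide it flat along the steel bench, through the gap between the blue tube rack and the wooden slide box, and tip it over the end of the bench so that it ends up lying flat, wells up, inside the soaking tray on the lower trolley. Do not knock or shift the tube rack, slide box, specimen cup, wash bottle or tip box.

Things in the scene. Friction and masses are not known exactly. Their poses are not given: they have to be found in the camera images.
- heat_block: purple aluminium block with 24 round wells in its top, loose, 1.4 to 1.8 kg, friction on the bench about 0.6 (7 to 13 N to slide it). 95 mm along its x, 152 mm along its y, 50 mm high, vertical sides; too wide for a gripper. Origin: centre of its underside, z up. Starts flat on the bench on the -y side of the gap, its y axis within 22 degrees of world +y; push it on its -y end
- bench_edge (a point): point on the top edge of the bench's end (bench top z = 0). The edge is straight along world x through this point, across the whole handling area; the bench is on its -y side, the trolley (top 65 mm lower) on its +y side. It does not move.
- soak_tray: pale plastic soaking tray with a dark rubber mat, fixed on the trolley 4 to 14 mm from the bench end, axes parallel to the world's. Outside 400 mm along x, 300 mm along y, 57 mm high, walls 4 mm. Rim 8 mm below the bench top. Origin: centre of its underside; the mat's top is 7 mm above it and 58 mm below the bench top
- tube_rack: blue plastic rack with capped blood tubes, loose, 0.5 kg: 200 mm along its x, 110 mm along its y, 70 mm high, tube caps up to 100 mm. Origin: centre of its underside. Its -x end face is one side of the gap.
- slide_box: open wooden box of glass slides, loose, 0.5 kg: 100 mm along its x, 150 mm along its y, 42 mm high. Origin: centre of its underside. Its +x long side is the other side of the gap, which is about 160 to 170 mm wide and passed in the +y direction; box and rack stand within 7 degrees of square to world axes, with 50 to 100 mm of clear bench between rack and bench edge
- specimen_cup: specimen cup with a yellow lid, loose, 68 mm wide, 71 mm high, standing on the far side of the bench (+x) clear of the block's way. Origin: centre of its underside.
- wash_bottle: white wash bottle with a blue spout, loose, 68 mm wide, 198 mm high, standing on the far side of the bench (+x) clear of the block's way. Origin: centre of its underside.
- tip_box: black and lime box of pipette tips, loose, 88 x 123 mm, 66 mm high, near the robot's base on its -y side, clear of the block's way. Origin: centre of its underside. The heater, microscope and keyed cell counter along the far and -y sides are fixed, out of the way.
Things that resemble listed ones, but are neither listed nor needed, are in the scene too. There is more than one size of the heat_block; the job needs the larger.

How it is judged (in metres and radians):
On the way:
1. the block is flat on the bench between the tube rack and the slide box (y of heat_block in the frame of tube_rack between -0.055 and 0.055 m and x of heat_block in the frame of tube_rack between -0.27 and -0.1 m and height (world z) of heat_block between -0.006 and 0.006 m and angle between heat_block's own z axis and vertical below 0.08 rad), for 0.1 s.
At the end, for the whole second after the job is handed in: the block lies flat on the mat inside the soaking tray, wells up (tilted less than 0.1 rad, its underside no more than 15 mm above the tray's underside, its centre within 160 mm along x and 110 mm along y of the tray's centre) and at rest (x of heat_block in the frame of soak_tray between -0.16 and 0.16 m and y of heat_block in the frame of soak_tray between -0.11 and 0.11 m and z of heat_block in the frame of soak_tray below 0.015 m and angle between heat_block's own z axis and vertical below 0.1 rad and linear speed of heat_block below 0.02 m/s); the robot touches nothing.
It fails at once if the block is lifted or tipped up off the bench (its centre rises more than 20 mm) (height (world z) of heat_block above 0.02 m).
It fails at once if the tube rack is shifted more than 12 mm or tipped (distance of tube_rack from where it was at the start of the episode above 0.012 m or angle between tube_rack's own z axis and vertical above 0.2 rad).
It fails at once if the slide box is shifted more than 12 mm or tipped (distance of slide_box from where it was at the start of the episode above 0.012 m or angle between slide_box's own z axis and vertical above 0.2 rad).
It fails at once if the specimen cup, wash bottle or tip box is shifted more than 12 mm or tipped (distance of any of specimen_cup, wash_bottle, tip_box from where it was at the start of the episode above 0.012 m or angle between any of specimen_cup, wash_bottle, tip_box's own z axis and vertical above 0.2 rad).
It also fails if it takes over 48 s, if anything falls off the work surface, if the arm or the gripper's body presses on something with over 40 N, if the wrist force passes 120 N, or if a joint passes its speed limit or range.

ROBOT

A 6-joint arm with a two-finger parallel gripper is mounted at the origin on the work surface. World frame = base frame: x ahead of the robot, y to its left, z up, the work surface at z = 0. Lengths are in mm, angles in rad, forces in N, time in s.
With the tool pointing down it reaches from about 325 to 900 mm from the base axis. Payload 6.1 kg.
Tool frame: the origin (TCP) lies on the mounting face of the last link; the fingertips stand bot.finger_overhang ahead of it and the grasp point (between the pads) lies 164 mm ahead of it (bot.finger_overhang is the distance from the TCP to the fingertips, in mm); z points along the fingers, y is the line along which they close (so a half turn about z gives the same grasp; the last joint's range is limited). The gripper opens to 87 mm and grips with 3 to 60 N. Pads are 19 mm wide; open, the fingers measure 117 mm over their backs; the gripper's body (75 mm by 190 mm) begins 51 mm behind the grasp point.
Start: joints at [-1.437, 0.22, 1.526, -0, 1.395, -0.126], TCP at [160.548, -604.021, 404.738] pointing down, gripper open.
Joint ranges: [-2.98, 2.98], [-0.91, 2.08], [0.09, 2.57], [-1.24, 4.39], [0.2, 2.65], [-2.68, 2.68]. Speed limits (rad/s): [2.57, 2.57, 3.01, 3.14, 3.14, 3.14].

INTERFACE

Orientations are given as a 3x3 rotation matrix whose columns are the frame's x, y, z axes.
In Python, from station import bot gives the robot as it stands. The module is installed in compiled form; this text tells all that it offers.
- The arm moves only by the tool jog_arm, never from a script. Its argument "plan" is a list of rows, each a list of 5 numbers: the opening, from -1 (shut) to 1 (fully open), then the shift along the tool's x, y, z in m, then the turn about the tool's z in degrees. In form: [[fingers, x, y, z, spin], ...]. A call has exactly 10 rows; each row is the pose to reach, as a shift and turn from the pose commanded when the call began, along the tool's axes at that moment; what a row does not reach only later rows make up. A row lasts 1/12 s, in which the tool goes at most 41.7 mm and 7.16 degrees, less where a joint would pass 70% of its speed; a pose out of reach is approached as far as the arm can. A call with a gripper value outside its range is refused whole. The fingers move at their own pace and stop on an object; the grip force is fixed at half the most. Time passes only in rows, so rows that repeat a pose let the fingers close, or fill a call up. It gives the time, the measured TCP pose, the force, the opening and the grip force at its end, in the units of the state.
- bot.read_state(): the state, without advancing time (a new reading comes with each control period).
- bot.snapshot(name): name is "scene" or "top"; returns (picture, depth): 384x512x3 uint8, blue, green, red; 384x512 float32, mm along the optical axis (not along the pixel's ray), 0 where there is no reading.
- bot.camera_info(name): a dict with "intrinsics" (3x3 intrinsics, pixels), "R" (3x3) and "t" (3): a world point X has camera coordinates R X + t. Camera axes: x right, y down, z forward; pixel columns grow to the right and rows downward; lengths in mm; the calibration is good to about 2 mm. A picture is of the moment at which its call begins. camera_info takes no time and is no camera call.
- bot.sign_off(): hands the job in; it is judged then, once.
Trained networks look in the newest picture that a camera, given by its name, has taken for a name from the list of things; names that differ only in an ending like _2 or _b are one class to them, and where a whole thing is asked for, a point or a joint stands for the part that bears it (a point fixed in the world has none). Each returns a list of dicts, best first, with "confidence" (0 to 1); they miss things now and then, are a little off and sometimes report something else, mostly with a low value. They report only what shows in the picture. A call takes as long as a camera call. They do not tell look-alikes from the thing itself.
- bot.trace(camera, target): "mask" (384x512 bool, what is visible of it) and "bbox" ([left, top, width, height] in pixels, round what is visible of it).
- bot.place_of(camera, target): "at" ([column, row] in pixels: a listed point, or the origin of a listed thing).
The state is a dict: "time_s": time; "joint_positions": joint angles; "qvel": joint speeds; "joint_torque": joint torques, N m; "tool_pos": TCP position; "tcp_rot": TCP orientation; "contact_force": force on the tool from outside, world axes, zero at the start; "torque": the same for the moment, N m; "gripper_width": finger opening in mm; "grasp_force": force on a finger pad.
Only numpy, scipy, OpenCV 4.12 (cv2) and the standard library are available. Lean on these libraries where they do the work, as an engineer would, in place of code of your own. Each camera call takes 0.05 s, during which the arm holds its last target. There are 200 camera calls.

## Working session

There is one attempt and no reset: what is moved stays moved. The work goes in short steps, Python scripts to look and compute and a tool call to move; the robot and the scene stay as the last step left them, time stands still between calls to the robot, and variables do not carry over. Pictures are saved under pics/ and viewed, at most 10 in all, crops included, and the job is handed in when it is done.

Besides the shell and the picture viewer there is one more tool, called as name(argument=value, ...), one argument or row to a line, values as JSON. jog_arm: Moves the arm, as the interface text tells. Its arguments: {"type":"object","properties":{"plan":{"type":"array"}},"required":["plan"]}

```bash
mkdir -p pics; cat > h.py <<'E'
import numpy as np, cv2
from station import bot
def cloud(cam,d):
    c=bot.camera_info(cam);K=np.array(c["intrinsics"]);R=np.array(c["R"]);t=np.array(c["t"]).ravel()
    v,u=np.mgrid[:384,:512]
    p=np.stack([(u-K[0,2])/K[0,0]*d,(v-K[1,2])/K[1,1]*d,d],-1)
    return (p-t)@R
E
python3 - <<'E'
from h import *
print(bot.read_state(),bot.finger_overhang)
ims=[]
for c in("scene","top"):
    im,d=bot.snapshot(c);ims.append(im);P=cloud(c,d);np.save(c+".npy",P);cv2.imwrite(c+".png",im)
    for n in("heat_block","tube_rack","slide_box","soak_tray","bench_edge","specimen_cup","wash_bottle","tip_box"):
        try:
            for r in bot.place_of(c,n)[:3]:
                u,v=map(int,np.round(r["at"]));print(c,n,round(r["confidence"],2),u,v,P[v,u].round() if 0<=v<384 and 0<=u<512 else 0)
        except Exception as e: print(c,n,e)
cv2.imwrite("pics/a.png",cv2.resize(ims[0],(800,600)));cv2.imwrite("pics/b.png",cv2.resize(ims[1],(800,600)))
E
```

```text
{'time_s': 0.0, 'joint_positions': array([-1.43716188e+00,  2.21187696e-01,  1.52760440e+00, -7.61283254e-06,
        1.39466282e+00, -1.26103950e-01]), 'qvel': array([ 1.03536422e-03, -6.05118217e-04,  1.69939741e-03,  4.37264572e-04,
        7.13039031e-05,  3.28619702e-03]), 'joint_torque': array([ 2.42631235e-03, -4.94608319e+01, -3.87371135e+01,  6.99433568e-02,
        5.70037798e-02, -1.14450590e-04]), 'tool_pos': array([ 160.4743979 , -603.77230568,  403.66427721]), 'tcp_rot': array([[ 9.66456884e-01,  2.56828787e-01, -2.55549920e-04],
       [ 2.56828814e-01, -9.66455150e-01,  1.84465530e-03],
       [ 2.26783049e-04, -1.84841240e-03, -9.99998266e-01]]), 'contact_force': array([0.21252842, 0.25132235, 0.1928532 ]), 'torque': array([-0.02445233, -0.02048331,  0.02025574]), 'grasp_force': 0.0, 'gripper_width': 86.75328205029192} 182.2
scene heat_block 0.73 157 174 [ 505. -299.   45.]
scene heat_block 0.73 125 149 [ 365. -418.   35.]
scene slide_box 0.91 284 161 [416.  38.  36.]
scene soak_tray 0.66 392 219 [548. 329. -58.]
scene bench_edge 0.83 337 193 [518. 177.   3.]
scene specimen_cup 0.66 172 252 [ 783. -218.   35.]
scene wash_bottle 0.85 223 258 [ 786. -109.   22.]
scene tip_box 0.88 180 147 [ 336. -264.   28.]
top heat_block 0.84 413 275 [ 309. -416.   33.]
top heat_block 0.67 364 217 [ 449. -295.   53.]
top tube_rack 0.63 231 134 [644.  36. 103.]
top slide_box 0.64 230 252 [360.  37.  31.]
top soak_tray 0.93 130 190 [530. 332. -58.]
top bench_edge 0.96 180 192 [515. 176.   5.]
top specimen_cup 0.67 333 106 [ 732. -221.   73.]
top wash_bottle 0.97 288 110 [ 719. -106.   75.]
top tip_box 0.71 349 279 [ 300. -250.   68.]
```

View pics/a.png

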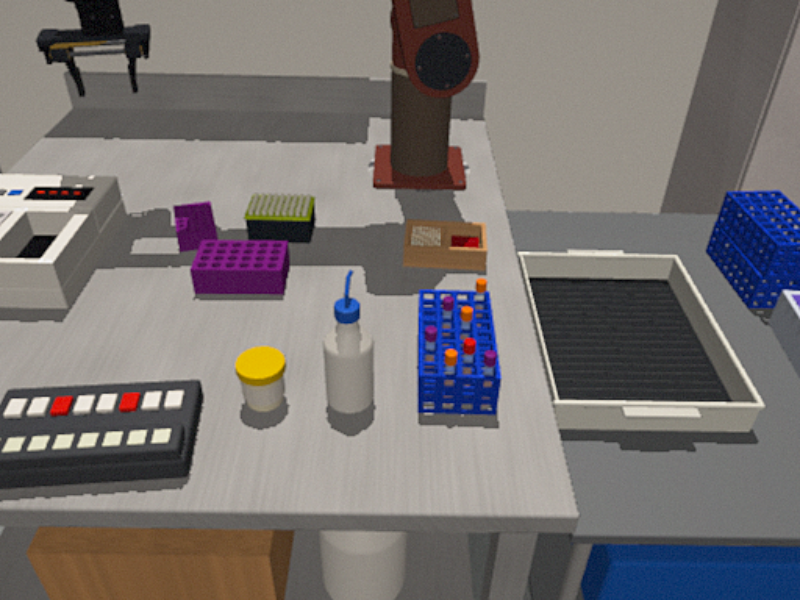

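View pics/b.png

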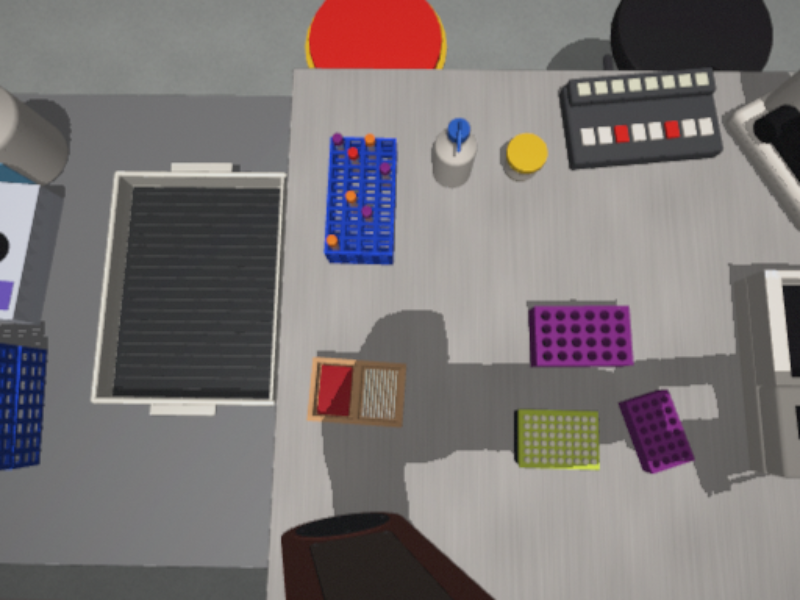

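Top view (800x600): the two purple blocks are at (581,336), about 100x60 px with 24 wells, and at (656,430), smaller and rotated. The first fits: it is the larger one, with its y axis near world y. Slide box at (358,392), rack at (362,200), tray at (190,288). Next I measure and confirm in a crop.

```bash
cat >> h.py <<'E'
def fit(P,m,zlo,zhi):
    q=P[m&(P[...,2]>zlo)&(P[...,2]<zhi)];q=q[np.isfinite(q).all(1)]
    n,l,b=cv2.connectedComponentsWithStats(m.astype(np.uint8))[:3] if 0 else (0,0,0)
    r=cv2.minAreaRect(q[:,:2].astype(np.float32));return [len(q),np.round(r[0],1),np.round(r[1],1),round(r[2],2),np.round(np.median(q[:,2]),1),np.round(q[:,:2].min(0)),np.round(q[:,:2].max(0))]
def block(P,im,xr=None):
    h=cv2.cvtColor(im,cv2.COLOR_BGR2HSV)
    m=((h[...,0]>135)&(h[...,0]<165)&(h[...,1]>100)).astype(np.uint8)
    m=cv2.morphologyEx(m,cv2.MORPH_CLOSE,np.ones((5,5)))
    n,l,s,_=cv2.connectedComponentsWithStats(m)
    return [(l==i) for i in range(1,n) if s[i,4]>250]
E
python3 - <<'E'
from h import *
for c in("top","scene"):
    P=np.load(c+".npy");im=cv2.imread(c+".png")
    print(c)
    for m in block(P,im): print(" blk",fit(P,m,44,58), fit(P,m,10,80))
    hsv=cv2.cvtColor(im,cv2.COLOR_BGR2HSV)
    X,Y,Z=P[...,0],P[...,1],P[...,2]
    # slide box, rack by height/region
    print(" box top",fit(P,(X>250)&(X<480)&(Y>-80)&(Y<140)&(hsv[...,1]>60),33,50))
    blue=(hsv[...,0]>105)&(hsv[...,0]<130)&(hsv[...,1]>120)&(X>480)&(X<850)&(Y>-60)&(Y<170)
    print(" rack",fit(P,blue,60,78))
    for lo,hi in((20,50),(55,75)):print(" tip",fit(P,(X>220)&(X<400)&(Y>-340)&(Y<-180)&(hsv[...,0]>20)&(hsv[...,0]<50)&(hsv[...,1]>80),lo,hi))
    print(" tray mat",fit(P,(X>250)&(X<800)&(Y>160)&(Y<560)&(hsv[...,2]<90),-64,-50))
    print(" tray rim",fit(P,(X>250)&(X<800)&(Y>165)&(Y<560)&(hsv[...,2]>150),-14,-2.5))
    print(" bench", np.percentile(Y[(abs(Z)<6)&(X>380)&(X<520)],[99,99.8,100]),np.median(Z[(abs(Z)<9)&(X>380)&(X<520)&(Y>-100)&(Y<150)]))
    print(" tall", fit(P,(X>600)&(X<850)&(Y>-300)&(Y<-40),40,210))
im=cv2.imread("top.png");cv2.imwrite("pics/c.png",cv2.resize(im[180:310,320:480],None,fx=4.5,fy=4.5,interpolation=2))
E
```

```text
top
 blk [1708, array([ 456.7, -318.1]), array([ 93.1, 151.9]), 0.84, np.float64(51.2), array([ 409., -394.]), array([ 503., -242.])] [2392, array([ 456.7, -318.3]), array([ 93.1, 152.9]), 0.74, np.float64(50.2), array([ 409., -395.]), array([ 503., -242.])]
 blk [2, array([ 327.1, -437.3]), array([50.9,  0. ]), -146.76, np.float64(45.0), array([ 306., -451.]), array([ 348., -423.])] [1539, array([ 309.7, -435.3]), array([114.7,  72. ]), 18.07, np.float64(37.7), array([ 245., -484.]), array([ 371., -384.])]
 box top [762, array([364.9,  41. ]), array([150.2,  99.8]), 86.5, np.float64(42.6), array([312., -35.]), array([419., 117.])]
 rack [1600, array([681.1,  40.7]), array([111., 200.]), 88.98, np.float64(71.1), array([581., -16.]), array([781.,  97.])]
 tip [33, array([ 297.8, -212.3]), array([ 1.2, 76.8]), 89.42, np.float64(39.6), array([ 259., -213.]), array([ 336., -212.])]
 tip [1189, array([ 296.4, -272. ]), array([122.2,  86.8]), 89.14, np.float64(58.5), array([ 253., -333.]), array([ 340., -210.])]
 tray mat [13078, array([568. , 343.8]), array([280. , 432.5]), 89.92, np.floa
[... 275 characters left out ...]
.5, -173.1]), array([ 73.9, 188. ]), 4.71, np.float64(77.1), array([ 705., -266.]), array([789., -79.])]
  return _methods._mean(a, axis=axis, dtype=dtype,
  ret = ret.dtype.type(ret / rcount)
Traceback (most recent call last):
  File "h.py", line 11, in fit
    r=cv2.minAreaRect(q[:,:2].astype(np.float32));return [len(q),np.round(r[0],1),np.round(r[1],1),round(r[2],2),np.round(np.median(q[:,2]),1),np.round(q[:,:2].min(0)),np.round(q[:,:2].max(0))]
                                                                                                                                                        ~~~~~~~~~~~^^^
ValueError: zero-size array to reduction operation minimum which has no identity
```

```bash
python3 - <<'E' 2>/dev/null
from h import *
for c in("top","scene"):
    P=np.load(c+".npy");im=cv2.imread(c+".png")
    print(c)
    X,Y,Z=P[...,0],P[...,1],P[...,2];hsv=cv2.cvtColor(im,cv2.COLOR_BGR2HSV)
    def t(n,m,lo,hi):
        try:print(n,fit(P,m,lo,hi))
        except Exception as e:print(n,e)
    for m in block(P,im): t(" blk",m,48,56);print(Z[m].max())
    t(" box top",(X>250)&(X<480)&(Y>-80)&(Y<140)&(hsv[...,1]>60),36,48)
    t(" rack",(X>560)&(X<850)&(Y>-60)&(Y<170),64,78); t(" caps",(X>560)&(X<850)&(Y>-60)&(Y<170),78,130)
    t(" traywall",(X>250)&(X<800)&(Y>182)&(Y<520)&(hsv[...,2]>150)&(hsv[...,1]<60),-16,-5)
    for x in(440,480,520):
        s=(abs(X-x)<8)&(Y>120)&(Y<240);o=np.argsort(Y[s]);print(x,[(int(a),int(b)) for a,b in zip(Y[s][o],Z[s][o])][::12 if c=="scene" else 10])
    t(" heater",(X>200)&(X<700)&(Y>-640)&(Y<-500),20,200)
    t(" smalls",(X>230)&(X<390)&(Y>-490)&(Y<-370),10,200)
im=cv2.imread("top.png");cv2.imwrite("pics/c.png",cv2.resize(im[180:310,320:480],None,fx=4.5,fy=4.5,interpolation=2))
E
```

```text
top
 blk [1585, array([ 456.6, -318.1]), array([ 92.9, 151.9]), 0.74, np.float64(51.3), array([ 409., -394.]), array([ 503., -242.])]
970.0034084888304
 blk zero-size array to reduction operation minimum which has no identity
970.0034084888304
 box top [736, array([364.9,  41. ]), array([150.2,  99.8]), 86.5, np.float64(42.7), array([312., -35.]), array([419., 117.])]
 rack [1711, array([682.2,  40.6]), array([110.9, 202.3]), 88.89, np.float64(71.1), array([581., -16.]), array([784.,  97.])]
 caps [345, array([681. ,  40.4]), array([ 93.6, 185.4]), 88.79, np.float64(100.1), array([589.,  -7.]), array([773.,  89.])]
 traywall [1541, array([546.1, 337.7]), array([445.1, 308.8]), 0.22, np.float64(-7.9), array([324., 183.]), array([769., 492.])]
440 [(120, 2), (123, -3), (128, 0), (133, 0), (136, 0), (141, 1), (146, 1), (151, 1), (154, 0), (159, 1), (164, 1), (168, -2), (172, 4), (185, -8), (186, -35), (187, -3), (204, -55), (208, -60), (213, -55), (218, -53), (221, -58), (227, -55), (232, -55), (235, -55)]
480 [(121, 6), (124, 0), (129, 0), (134, 1), (138, 0), (143, 2), (147, 1), (151, 
[... 1492 characters left out ...]
0), (168, 3), (177, 0), (189, -26), (216, -58), (224, -56), (234, -56)]
480 [(121, 0), (129, 2), (139, -748), (143, -746), (148, 0), (153, -745), (158, -749), (165, -745), (169, -745), (176, 1), (181, -749), (189, -14), (213, -54), (224, -55), (232, -58)]
520 [(120, 0), (128, 1), (137, 0), (143, 0), (148, -751), (152, 0), (158, 0), (162, 0), (166, 1), (171, 3), (176, 3), (189, -27), (214, -57), (222, -59), (232, -57), (239, -54)]
 heater [2622, array([ 404. , -611.8]), array([ 57.2, 313.1]), 89.71, np.float64(73.8), array([ 247., -640.]), array([ 561., -583.])]
 smalls [647, array([ 309.9, -432.8]), array([123.2,  71.2]), 18.05, np.float64(36.5), array([ 242., -484.]), array([ 378., -382.])]
```

View pics/c.png

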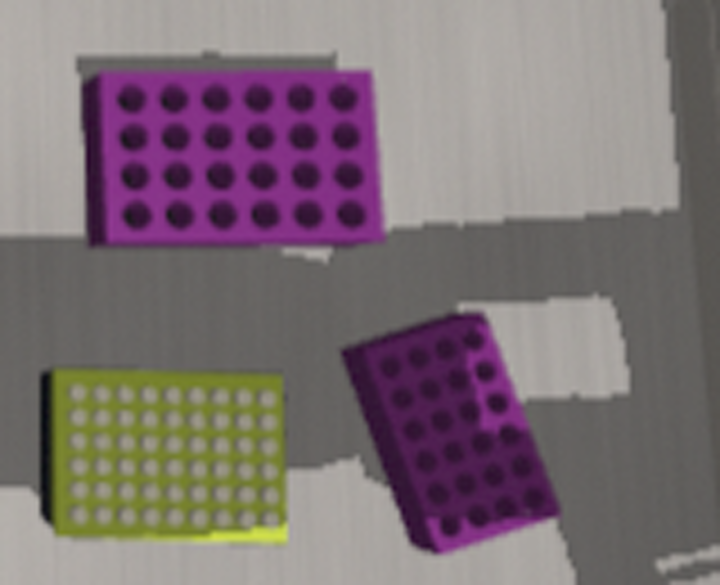

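jog_arm(
  plan=[
    [0.26,0.033,-0.008,0,-7],
    [0.26,0.066,-0.016,0,-14],
    [0.26,0.1,-0.024,0,-21],
    [0.26,0.135,-0.033,0,-28],
    [0.26,0.17,-0.042,0,-35],
    [0.26,0.205,-0.05,0,-42],
    [0.26,0.24,-0.06,0,-49],
    [0.26,0.275,-0.068,0,-56],
    [0.26,0.31,-0.078,0,-63],
    [0.26,0.329,-0.082,0,-70],
  ],
)

```text
time_s: 1.73
tool_pos: [460.4, -437.8, 404.9]
tcp_rot: [[0.081, 0.997, 0.001], [0.997, -0.081, 0.001], [0.001, 0.001, -1.0]]
contact_force: [0.2, 0.0, 0.4]
gripper_width: 55.0
grasp_force: 0.0
```

The crop shows the large block at (235,155) with 6x4 wells, measured 93x152x51 mm. The other block at (450,430) is 115x73x38 mm, the decoy. Next I turn the rest of the way and lower behind the large block.

jog_arm(
  plan=[
    [0.26,0,-0.004,0.03,-3],
    [0.26,0,-0.006,0.06,-5.1],
    [0.26,0,-0.006,0.09,-5.1],
    [0.26,0,-0.006,0.12,-5.1],
    [0.26,0,-0.006,0.15,-5.1],
    [0.26,0,-0.006,0.17,-5.1],
    [0.26,0,-0.006,0.183,-5.1],
    [0.26,0,-0.006,0.189,-5.1],
    [0.26,0.005,-0.006,0.189,-5.1],
    [0.26,0.01,-0.006,0.189,-5.1],
  ],
)

```text
time_s: 2.57
tool_pos: [452.7, -430.1, 216.8]
tcp_rot: [[0.001, 1.0, 0.001], [1.0, -0.001, -0.001], [-0.001, 0.001, -1.0]]
contact_force: [0.2, -0.1, 1.3]
gripper_width: 54.8
grasp_force: 0.0
```

jog_arm(
  plan=[
    [0.26,0.009,0,0,0],
    [0.26,0.016,0,0,0],
    [0.26,0.021,0,0,0],
    [0.26,0.026,0,0,0],
    [0.26,0.032,0,0,0],
    [0.26,0.039,0,0,0],
    [0.26,0.047,0,0,0],
    [0.26,0.055,0.001,0,0],
    [0.26,0.063,0.002,0,0],
    [0.26,0.071,0.003,0,0],
  ],
)

```text
time_s: 3.4
tool_pos: [455.5, -359.9, 216.9]
tcp_rot: [[0.0, 1.0, 0.002], [1.0, -0.0, -0.005], [-0.005, 0.002, -1.0]]
contact_force: [-0.8, -7.2, -1.2]
gripper_width: 55.1
grasp_force: 3.7
```

jog_arm(
  plan=[
    [0.26,0.01,0.002,0,0],
    [0.26,0.02,0.004,0,0],
    [0.26,0.03,0.006,0,0],
    [0.26,0.04,0.008,0,0],
    [0.26,0.05,0.01,0,0],
    [0.26,0.06,0.012,0,0],
    [0.26,0.068,0.014,0,0],
    [0.26,0.074,0.015,0,0],
    [0.26,0.078,0.016,0,0],
    [0.26,0.08,0.016,0,0],
  ],
)

```text
time_s: 4.23
tool_pos: [471.8, -279.6, 216.9]
tcp_rot: [[-0.001, 1.0, 0.002], [1.0, 0.001, -0.005], [-0.005, 0.002, -1.0]]
contact_force: [-0.3, -7.2, -2.2]
gripper_width: 54.8
grasp_force: 3.8
```

```bash
cat > look.py <<'E'
from h import *
import sys
im,d=bot.snapshot("top");P=cloud("top",d)
for m in block(P,im):
    q=P[m&(P[...,1]>-385)&(P[...,0]>400)]
    if len(q)>300: 
        try:print(fit(P,m,46,58))
        except Exception:pass
        print(fit(P,m,-100,150))
print(bot.read_state()["tool_pos"].round(1),bot.read_state()["contact_force"].round(1),bot.read_state()["time_s"])
if len(sys.argv)>1:
    a=bot.snapshot("scene")[0]
    cv2.imwrite(sys.argv[1],cv2.resize(np.vstack([im[60:300,60:440],a[60:300,60:440]]),None,fx=1.25,fy=1.25))
E
python3 look.py
```

```text
[1317, array([ 477.2, -191.9]), array([145.7,  93.3]), 89.63, np.float64(51.1), array([ 431., -265.]), array([ 524., -119.])]
[1965, array([ 477.2, -191.9]), array([145.9,  93.5]), 89.76, np.float64(50.0), array([ 431., -265.]), array([ 524., -119.])]
[ 471.8 -279.4  216.9] [-0.6 -5.6 -0.9] 4.2833
```

jog_arm(
  plan=[
    [0.26,0.01,0.002,0,0],
    [0.26,0.02,0.004,0,0],
    [0.26,0.03,0.006,0,0],
    [0.26,0.04,0.008,0,0],
    [0.26,0.05,0.01,0,0],
    [0.26,0.06,0.011,0,0],
    [0.26,0.07,0.011,0,0],
    [0.26,0.08,0.011,0,0],
    [0.26,0.09,0.011,0,0],
    [0.26,0.1,0.011,0,0],
  ],
)

```text
time_s: 5.12
tool_pos: [483.0, -179.8, 217.1]
tcp_rot: [[0.0, 1.0, 0.003], [1.0, -0.0, -0.005], [-0.005, 0.003, -1.0]]
contact_force: [0.7, -8.4, -0.9]
gripper_width: 54.7
grasp_force: 4.2
```

```bash
python3 look.py
```

```text
[950, array([488.6, -79.6]), array([118.9,  93.2]), 88.95, np.float64(51.2), array([ 442., -140.]), array([536., -20.])]
[1413, array([488.4, -79.7]), array([118.9,  93.8]), 89.06, np.float64(50.0), array([ 442., -140.]), array([536., -20.])]
[ 482.7 -177.9  216.7] [ 1.1 -1.5  2.2] 5.1667
```

jog_arm(
  plan=[
    [0.26,0.01,0,0,0],
    [0.26,0.02,0,0,0],
    [0.26,0.03,0,0,0],
    [0.26,0.04,0,0,0],
    [0.26,0.05,0,0,0],
    [0.26,0.06,0,0,0],
    [0.26,0.07,0,0,0],
    [0.26,0.08,0,0,0],
    [0.26,0.09,0,0,0],
    [0.26,0.1,0,0,0],
  ],
)

```text
time_s: 6.0
tool_pos: [483.0, -79.8, 216.9]
tcp_rot: [[-0.0, 1.0, 0.003], [1.0, 0.0, -0.004], [-0.004, 0.003, -1.0]]
contact_force: [0.6, -9.4, 0.6]
gripper_width: 54.8
grasp_force: 4.5
```

```bash
python3 look.py pics/d.png
```

```text
[447, array([489.1,  50.3]), array([60.9, 92.6]), 89.55, np.float64(51.0), array([443.,  20.]), array([535.,  81.])]
[617, array([489.1,  50.3]), array([60.9, 92.6]), 89.55, np.float64(50.2), array([443.,  20.]), array([535.,  81.])]
[257, array([469.4, -28.5]), array([43.6, 72.5]), 68.42, np.float64(51.1), array([444., -44.]), array([510.,   5.])]
[418, array([476.4, -19.7]), array([50.1, 67.8]), 88.91, np.float64(49.7), array([443., -44.]), array([510.,   6.])]
[482.7 -78.  216.5] [-0.1  0.4  0.5] 6.05
```

View pics/d.png

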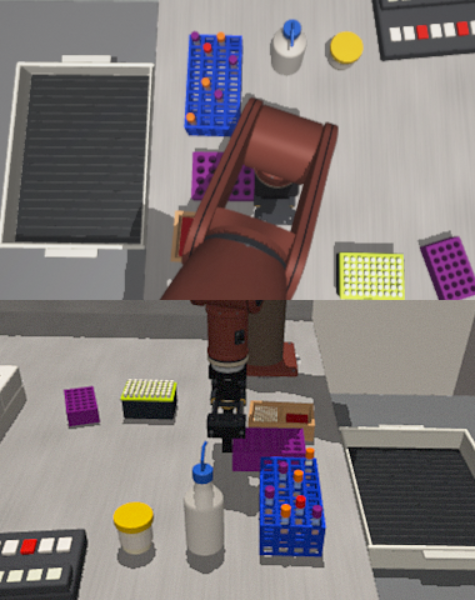

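The picture shows the block at (222,175) in the top half, centred between the rack and the slide box, with nothing else moved. I keep pushing.

jog_arm(
  plan=[
    [0.26,0.01,0,0,0],
    [0.26,0.02,0,0,0],
    [0.26,0.03,0,0,0],
    [0.26,0.04,0,0,0],
    [0.26,0.05,0,0,0],
    [0.26,0.06,0,0,0],
    [0.26,0.07,0,0,0],
    [0.26,0.08,0,0,0],
    [0.26,0.09,0,0,0],
    [0.26,0.1,0,0,0],
  ],
)

```text
time_s: 6.93
tool_pos: [482.9, 20.2, 216.3]
tcp_rot: [[0.0, 1.0, 0.001], [1.0, -0.0, -0.003], [-0.003, 0.001, -1.0]]
contact_force: [0.4, -9.2, 1.5]
gripper_width: 55.0
grasp_force: 4.7
```

jog_arm(
  plan=[
    [0.26,0.006,0,0,0],
    [0.26,0.012,0,0,0],
    [0.26,0.018,0,0,0],
    [0.26,0.024,0,0,0],
    [0.26,0.03,0,0,0],
    [0.26,0.036,0,0,0],
    [0.26,0.042,0,0,0],
    [0.26,0.048,0,0,0],
    [0.26,0.054,0,0,0],
    [0.26,0.06,0,0,0],
  ],
)

```text
time_s: 7.77
tool_pos: [483.0, 79.9, 216.4]
tcp_rot: [[-0.0, 1.0, 0.001], [1.0, 0.0, -0.003], [-0.003, 0.001, -1.0]]
contact_force: [-0.7, -10.7, 3.9]
gripper_width: 54.8
grasp_force: 5.5
```

```bash
python3 look.py
```

```text
[279, array([466. , 170.5]), array([43.7, 75. ]), 0.54, np.float64(50.7), array([444., 133.]), array([488., 208.])]
[481, array([465.8, 184.5]), array([103.6,  44.8]), 89.9, np.float64(49.0), array([443., 133.]), array([488., 236.])]
[482.9  80.8 216.4] [ 0.4 -8.2  3.2] 7.8167
```

jog_arm(
  plan=[
    [0.26,0.005,0,0,0],
    [0.26,0.01,0,0,0],
    [0.26,0.015,0,0,0],
    [0.26,0.02,0,0,0],
    [0.26,0.025,0,0,0],
    [0.26,0.03,0,0,0],
    [0.26,0.035,0,0,0],
    [0.26,0.04,0,0,0],
    [0.26,0.045,0,0,0],
    [0.26,0.05,0,0,0],
  ],
)

```text
time_s: 8.65
tool_pos: [482.7, 130.4, 216.1]
tcp_rot: [[-0.0, 1.0, 0.0], [1.0, 0.0, -0.003], [-0.003, 0.0, -1.0]]
contact_force: [1.5, -12.6, 5.3]
gripper_width: 55.0
grasp_force: 6.0
```

```bash
python3 look.py pics/e.png
```

```text
[24, array([453.9, 206.2]), array([37.5, 18.7]), 36.32, np.float64(48.4), array([444., 188.]), array([475., 211.])]
[452, array([467.1, 240.4]), array([117. ,  47.3]), 87.46, np.float64(11.6), array([444., 183.]), array([493., 299.])]
[482.7 131.  216.1] [ 1.3 -6.4  1.7] 8.7
```

View pics/e.png

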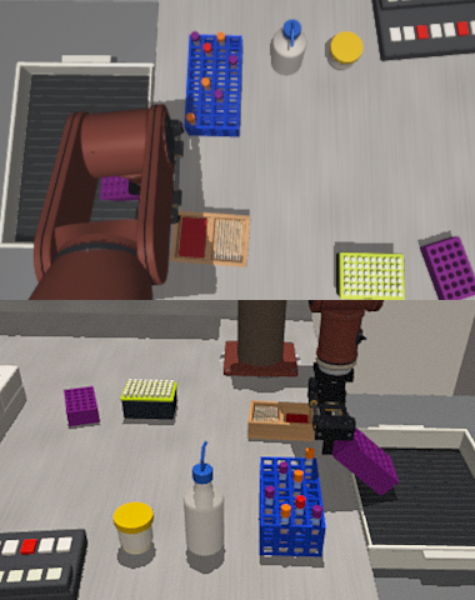

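The block is tilted over the edge with its front in the tray (scene half, (365,460)). I push further.

jog_arm(
  plan=[
    [0.26,0.005,0,0,0],
    [0.26,0.01,0,0,0],
    [0.26,0.015,0,0,0],
    [0.26,0.02,0,0,0],
    [0.26,0.024,0,0.002,0],
    [0.26,0.028,0,0.004,0],
    [0.26,0.032,0,0.006,0],
    [0.26,0.036,0,0.008,0],
    [0.26,0.04,0,0.01,0],
    [0.26,0.044,0,0.012,0],
  ],
)

```text
time_s: 9.58
tool_pos: [482.2, 174.1, 203.2]
tcp_rot: [[-0.0, 1.0, -0.002], [1.0, 0.0, -0.003], [-0.003, -0.002, -1.0]]
contact_force: [-0.5, -8.5, 1.2]
gripper_width: 54.6
grasp_force: 4.5
```

```bash
python3 look.py pics/f.png
```

```text
[400, array([465.5, 301.9]), array([99.7, 44.8]), 87.84, np.float64(2.9), array([444., 253.]), array([490., 352.])]
[482.  174.8 202.8] [ 1.6 -5.  -1.6] 9.6333
  return _methods._mean(a, axis=axis, dtype=dtype,
  ret = ret.dtype.type(ret / rcount)
```

View pics/f.png

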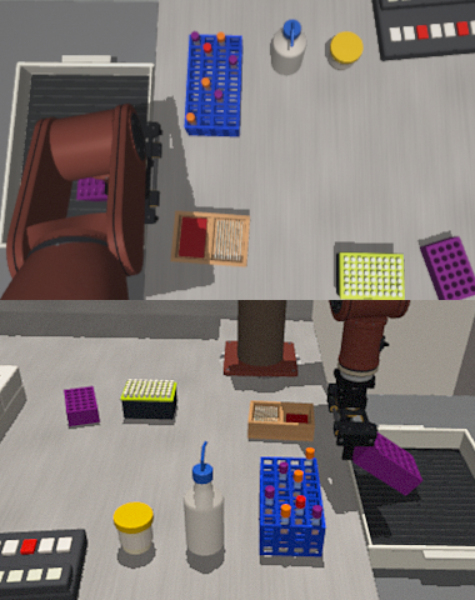

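The front lies on the mat and the back end still rests on the bench edge or rim (scene half, (385,465)). I continue.

jog_arm(
  plan=[
    [0.26,0.004,0,0.001,0],
    [0.26,0.008,0,0.002,0],
    [0.26,0.012,0,0.003,0],
    [0.26,0.016,0,0.004,0],
    [0.26,0.02,0,0.005,0],
    [0.26,0.024,0,0.006,0],
    [0.26,0.028,0,0.007,0],
    [0.26,0.032,0,0.008,0],
    [0.26,0.036,0,0.009,0],
    [0.26,0.04,0,0.01,0],
  ],
)

```text
time_s: 10.52
tool_pos: [481.7, 214.2, 192.5]
tcp_rot: [[-0.0, 1.0, -0.003], [1.0, 0.0, -0.003], [-0.003, -0.003, -1.0]]
contact_force: [0.9, -7.9, -1.6]
gripper_width: 55.3
grasp_force: 3.9
```

```bash
python3 look.py pics/g.png 2>/dev/null
```

```text
[310, array([464.8, 357.8]), array([82.6, 43.9]), 89.76, np.float64(-1.9), array([443., 316.]), array([487., 399.])]
[481.6 214.8 192.4] [ 0.3 -4.4 -2.9] 10.5667
```

View pics/g.png

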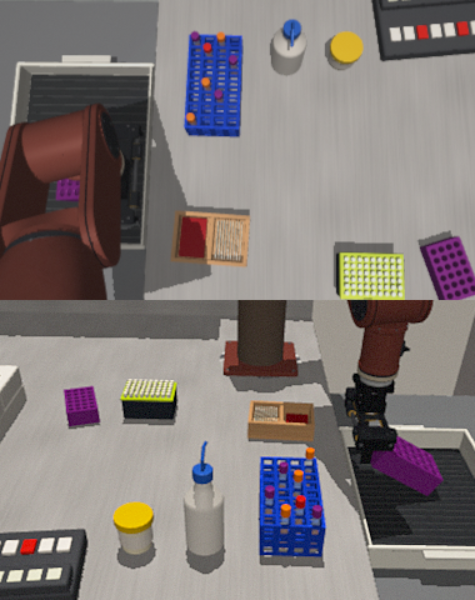

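The back end is past the rim but still propped against the fingers (scene half, (405,465)). I back off so it can drop.

jog_arm(
  plan=[
    [0.26,-0.01,0,0,0],
    [0.26,-0.02,0,0,0],
    [0.26,-0.03,0,-0.01,0],
    [0.26,-0.04,0,-0.04,0],
    [0.26,-0.05,0,-0.08,0],
    [0.26,-0.07,0,-0.12,0],
    [0.26,-0.1,0,-0.16,0],
    [0.26,-0.13,0,-0.2,0],
    [0.26,-0.16,0,-0.22,0],
    [0.26,-0.19,0,-0.22,0],
  ],
)

```text
time_s: 11.45
tool_pos: [482.9, 24.3, 419.6]
tcp_rot: [[-0.002, 1.0, 0.009], [1.0, 0.002, 0.0], [0.0, 0.009, -1.0]]
contact_force: [1.4, -0.1, 0.5]
gripper_width: 54.7
grasp_force: 0.0
```

```bash
cat >> look.py <<'E'
for m in block(P,im):
    q=P[m&(P[...,1]>150)]
    if len(q)>100:
        print("plane",np.linalg.lstsq(np.c_[q[:,:2],np.ones(len(q))],q[:,2],rcond=None)[0], np.percentile(q[:,2],[5,50,95]))
E
python3 look.py pics/i.png 2>/dev/null
```

```text
[444, array([489.4, 222.4]), array([42.6, 94.8]), 88.55, np.float64(-10.3), array([442., 201.]), array([537., 245.])]
[483.2  17.8 419.5] [ 2.6 -5.5  1.3] 11.5
plane [-4.56659497e-03 -2.21275692e-01  3.14256693e+01] [-45.55936239 -10.2577072   -4.91168595]
```

View pics/i.png

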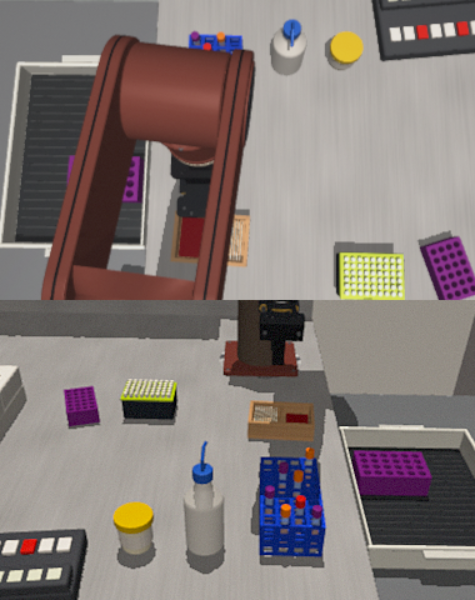

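The block now lies flat in the tray (scene half, (392,470)). A depth check follows, and I hand in if it is flat.

```bash
python3 - <<'E' 2>/dev/null
from h import *
im,d=bot.snapshot("scene");P=cloud("scene",d);ok=False
for m in block(P,im):
    q=P[m&(P[...,1]>180)&(P[...,2]>-16)&(P[...,2]<5)]
    if len(q)>200:
        c=np.linalg.lstsq(np.c_[q[:,:2],np.ones(len(q))],q[:,2],rcond=None)[0]
        print(c,np.median(q[:,2]),q[:,:2].min(0),q[:,:2].max(0)); ok=np.hypot(*c[:2])<.07
X,Y=P[...,0],P[...,1]
print(fit(P,(X>250)&(X<480)&(Y>-80)&(Y<140),36,48),fit(P,(X>560)&(X<850)&(Y>-60)&(Y<170),64,78))
print(ok, bot.sign_off() if ok else "")
E
```

```text
[-1.17860532e-02 -1.87191377e-04 -2.90236502e+00] -8.002873499732711 [436.64310678 204.86753173] [540.87839966 359.25912824]
[483, array([364.9,  43.6]), array([150.3, 107.8]), 88.61, np.float64(41.5), array([310., -32.]), array([420., 120.])] [1638, array([680.9,  44.2]), array([108.8, 204.3]), 88.93, np.float64(70.6), array([578., -12.]), array([783., 100.])]
the job is handed in; nothing more can be done
True None
```

The large heating block lies flat, wells up, in the soaking tray; the rack and slide box measured unmoved, the cup, bottle and tip box look unmoved in the pictures, and the job was handed in at about 11.6 s (no verdict was returned).

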